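# Empty the lens edger's catch tray into the job tote

## Task

Pull the lens edger's catch tray all the way out, move the two finished lenses (the rounded-rectangular ones) into the job tote, one lying flat in each of its two open pockets, and then push the tray fully home again. The lenses chip easily: hold them lightly, squeezing with no more than about 20 N a finger, and set them down on the pocket floor rather than dropping them. The round uncut blank stays in the tray, the spectacle case stays in its slot of the tote, and the spray bottle, screwdriver and brush on the bench are left where they are.

Things in the scene. Friction and masses are not known exactly. Their poses are not given: they have to be found in the camera images.
- tray (a joint): the edger's catch tray, an aluminium tray 340 mm wide x 270 mm long with 45 mm walls, sliding level out of the machine's front. 0 = fully home (its front wall then stands 50 mm out of the machine's face), 0.18 m = fully out, against its stop. Starts 0 to 20 mm out. Moves at 2 to 4 N, stays where it is left
- tray_handle (a point): middle of the bow handle's bar on the tray's front: a round dark steel bar 12 mm thick and 110 mm long, level, parallel to the tray's front wall and 50 mm in front of it (clear gap 44 mm), its middle 44 mm above the table. The point moves with the tray. y axis: the way the tray slides out; x axis: along the bar; z up
- tray_floor (a point): centre of the tray's inner floor, on its upper face (6 mm above the table), 135 mm behind the outer face of the tray's front wall; moves with the tray; walls 4 mm thick. Its y axis points the way the tray slides out, z up
- edger: the lens edging machine, white housing on a black plinth, 450 mm wide (x axis) x 360 mm deep x 374 mm high with its black knobs, fixed. Origin on the table at the middle of its front face; its y axis points out of the front face, the way the tray slides. The tray runs in a slot below z = 70 mm; above that the front face is solid to 175 mm
- lens_a: finished lens: dark tinted flat plate, a rounded rectangle 72 mm long (x axis) x 48 mm wide (y axis) x 12 mm thick, corner radius 14 mm, about 45 g; two alike. Origin: centre of its underside, z up. Lies flat on the catch tray's floor, under the machine until the tray is out, its length within 25 degrees of the sliding direction, in any of three places side by side 105 mm apart
- lens_b: finished lens: dark tinted flat plate, a rounded rectangle 72 mm long (x axis) x 48 mm wide (y axis) x 12 mm thick, corner radius 14 mm, about 45 g; two alike. Origin: centre of its underside, z up. Lies flat on the catch tray's floor, under the machine until the tray is out, its length within 25 degrees of the sliding direction, in any of three places side by side 105 mm apart
- blank: round uncut lens blank, dark tinted like the lenses, disc 70 mm in diameter x 12 mm thick, about 55 g; origin centre of its underside. Lies in the tray beside the finished lenses and stays there
- tote: job tote of grey plastic, loose on the table, about 0.7 kg; 300 mm (x axis) x 250 mm (y axis) x 45 mm high outside, walls and floor 4 mm. Origin: centre of its underside. Inside are two open pockets side by side along x, each 144 mm (x) x 164 mm (y), with 4 mm dividers 39 mm high, and along the +y side one slot 292 x 74 mm holding the spectacle case
- pocket_near (a point): centre of the floor (upper face, 4 mm above the table) of the tote's pocket on its -x side, the nearer to the robot; axes as the tote's
- pocket_far (a point): centre of the floor (upper face, 4 mm above the table) of the tote's pocket on its +x side, the farther from the robot; axes as the tote's
- case: black hard spectacle case, 155 x 56 x 37 mm, lying in the long slot of the tote; origin centre of its underside. To be left in the slot
- spray: white spray-cleaner bottle, 52 mm in diameter, 130 mm high, standing on the bench; origin centre of its underside. To be left alone
- screwdriver: screwdriver 140 mm long lying on the bench along its x axis, handle to -x; to be left alone
- brush: brush 170 mm long lying on the bench along its x axis, handle to -x; to be left alone
Mind the look-alikes: they are no part of the job. Leave any pink or purple look-alike of the case alone.

How it is judged:
By the outcome, as a careful person would: the job done as asked, in the order asked, and still so for the second after the job is handed in, with the robot touching nothing.
It also fails if it takes over 72 s, if anything falls off the work surface, if the arm or the gripper's body presses on something with over 40 N, if the wrist force passes 120 N, or if a joint passes its speed limit or range.

## Robot

A 6-joint arm with a two-finger parallel gripper is mounted at the origin on the work surface. World frame = base frame: x ahead of the robot, y to its left, z up, the work surface at z = 0. Lengths are in m, angles in rad, forces in N, time in s.
With the tool pointing down it reaches from about 0.225 to 0.875 m from the base axis. Payload 3.4 kg.
Tool frame: the origin (TCP) lies midway between the tips of the shut fingers; the grasp point (between the pads) lies 19 mm behind it (manip.grasp_offset is the distance from the TCP to the grasp point, in m); x points along the fingers, y is the direction in which the jaws open and shut, and the axes are right-handed (so a half turn about x gives the same grasp; the last joint's range is limited). The gripper opens to 85 mm and grips with 20 to 120 N. Pads are 22 mm wide; open, the fingers measure 114 mm over their backs; the gripper's body (76 mm by 85 mm) begins 54 mm behind the grasp point. The pads swing forward as they close: fully open they stand 13 mm farther back than shut.
Start: joints at [-1.467, 0.276, 1.505, -0, 1.361, -0.121], TCP at [0.128, -0.561, 0.202] pointing down, gripper open.
Joint ranges: [-2.89, 2.89], [-0.75, 2.08], [0.22, 2.7], [-1.18, 4.32], [0.11, 2.71], [-2.7, 2.7]. Speed limits (rad/s): [2.57, 2.57, 3.14, 3.14, 3.14, 3.14].

## Interface

Orientations are given as a unit quaternion [w, x, y, z].
In Python, from rig import manip gives the robot as it stands.
- The arm moves only by the shell command python3 -m creep 'ROWS' [OPENING] [FORCE]. ROWS is a JSON object of lists of equal length, an entry for each row: "delta_pos": the shift along the tool's x, y, z in cm, a list of three; "dr": the turn, a rotation vector about the tool's x, y, z in rad, a list of three. In form: {"delta_pos": [[dx, dy, dz], ...], "dr": [[rx, ry, rz], ...]}. A call has 1 to 10 rows; each row is the pose to reach, as a shift and turn from the pose commanded when the call began, along the tool's axes at that moment; what a row does not reach only later rows make up. A row lasts 1/10 s, in which the tool goes at most 50 mm and 8.59 degrees, less where a joint would pass 70% of its speed; a pose out of reach is approached as far as the arm can. A call with a gripper value outside its range is refused whole. OPENING is the opening, from -1 (shut) to 1 (fully open), set as the call begins (- or left out, the last holds). The fingers move at their own pace and stop on an object; FORCE is the grip in N (left out, the last holds). Time passes only in rows, so rows that repeat a pose let the fingers close. It gives the time, the measured TCP pose, the force and the opening at its end, in the units of the state.
- manip.get_state(): the state, without advancing time (a new reading comes with each control period).
- manip.get_image(name): name is "scene" or "top" or "wrist"; returns a dict with "pixels" (480x640x3 uint8, blue, green, red), "depth" (480x640 float32, m along the optical axis (not along the pixel's ray), 0 where there is no reading), "intrinsics" (3x3 intrinsics, pixels), "rvec" (rotation vector, rad) and "tvec" (3), from world to camera coordinates, as OpenCV has them. Camera axes: x right, y down, z forward; pixel columns grow to the right and rows downward; lengths in m; the calibration is good to about 2 mm. The wrist camera is an equidistant fisheye: a pixel r from the principal point sees the ray r / f radians off the axis. A picture is of the moment at which its call begins.
- manip.sign_off(): hands the job in, once; it reports no verdict.
The state is a dict: "clock": time; "qpos": joint angles; "qd": joint speeds; "effort": joint torques, N m; "position": TCP position; "ee_rot": TCP orientation; "contact_force": force on the tool from outside, world axes, zero at the start; "moment": the same for the moment, N m; "width": finger opening in m.
Only numpy, scipy, OpenCV 4.12 (cv2) and the standard library are available. Lean on these libraries where they do the work, as an engineer would, in place of code of your own. Each camera call takes 0.05 s, during which the arm holds its last target. There are 200 camera calls.

## Working session

There is one attempt and no reset: what is moved stays moved. The work goes in short steps, Python scripts to look and compute and a shell command to move; the robot and the scene stay as the last step left them, time stands still between calls to the robot, and variables do not carry over. Pictures are saved under pics/ and viewed, about 8 in all and at most 12, crops included, and the job is handed in when it is done.

```bash
ls; mkdir -p pics; cat > h.py <<'E'
import numpy as np, cv2
from scipy.spatial.transform import Rotation as R
from rig import manip
def cam(name,save=None):
    im=manip.get_image(name)
    if save: cv2.imwrite('pics/'+save,np.asarray(im['pixels']))
    return im
def pts(im):
    """world xyz per pixel from depth (pinhole)"""
    d=np.asarray(im['depth'],float);K=np.asarray(im['intrinsics']);v,u=np.mgrid[:480,:640]
    c=np.stack([(u-K[0,2])/K[0,0]*d,(v-K[1,2])/K[1,1]*d,d],-1)
    Rm=cv2.Rodrigues(np.asarray(im['rvec'],float))[0]
    return (c-np.asarray(im['tvec']).ravel())@Rm
def ray(im,u,v,z):
    K=np.asarray(im['intrinsics']);Rm=cv2.Rodrigues(np.asarray(im['rvec'],float))[0];t=np.asarray(im['tvec']).ravel()
    o=-Rm.T@t; d=Rm.T@np.array([(u-K[0,2])/K[0,0],(v-K[1,2])/K[1,1],1])
    return o+d*(z-o[2])/d[2]
def pose():
    s=manip.get_state(); q=s['ee_rot']; return np.array(s['position']),R.from_quat([q[1],q[2],q[3],q[0]])
def go(target,yaxis=None):
    """shift in cm in tool axes to TCP target; rotation vec so tool is down with y along yaxis"""
    p,r=pose(); print('d_cm',np.round(r.inv().apply(np.array(target)-p)*100,2))
    if yaxis is not None:
        x=np.array([0,0,-1.]);
        best=None
        for s in(1,-1):
            y=s*np.array([*yaxis,0.]);y/=np.linalg.norm(y)
            t=R.from_matrix(np.stack([x,y,np.cross(x,y)],1)); w=(r.inv()*t).as_rotvec()
            print('dr',np.round(w,3))
E
python3 - <<'E'
from h import *
a=cam('scene','scene0.png');b=cam('top','top0.png')
s=manip.get_state();print({k:np.round(v,3) for k,v in s.items()},manip.grasp_offset)
print(pose()[1].as_matrix().round(3))
for i in(a,b):
    Rm=cv2.Rodrigues(np.asarray(i['rvec'],float))[0];print((-Rm.T@np.asarray(i['tvec']).ravel()).round(3),Rm[2].round(2))
E
```

```text
pics
{'clock': np.float64(0.1), 'qpos': array([-1.467,  0.277,  1.506,  0.   ,  1.361, -0.121]), 'qd': array([-0.001, -0.002, -0.005, -0.   ,  0.001,  0.001]), 'effort': array([ 1.000e-03, -4.177e+01, -2.464e+01, -0.000e+00,  6.000e-03,
       -0.000e+00]), 'position': array([ 0.128, -0.56 ,  0.202]), 'ee_rot': array([ 0.079,  0.703,  0.08 , -0.703]), 'contact_force': array([ 0.279, -0.342, -0.001]), 'moment': array([ 0.001,  0.046, -0.006]), 'width': np.float64(0.085)} 0.0187
[[-0.     0.223 -0.975]
 [ 0.002 -0.975 -0.223]
 [-1.    -0.002 -0.   ]]
[1.596 0.863 1.173] [-0.63 -0.42 -0.65]
[0.352 0.17  1.47 ] [ 0.11 -0.02 -0.99]
```

View pics/top0.png

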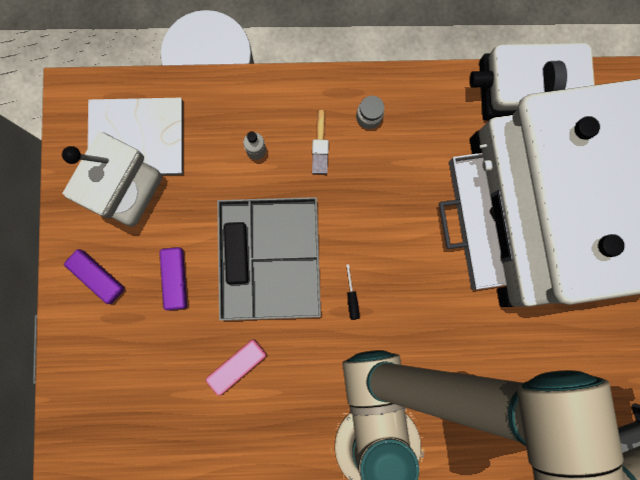

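View pics/scene0.png

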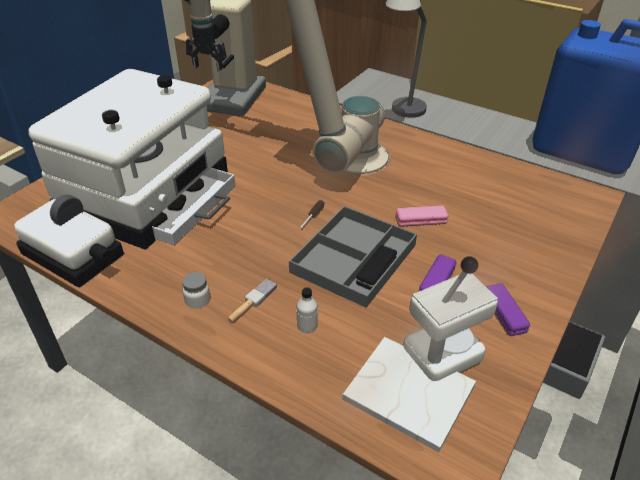

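The top view shows +x up and +y left. The tray handle bar runs from about (443,205) to (453,248), and the tote spans (218,199) to (321,319), with the black case in its left slot (235,253). The pink and purple cases, spray (254,145), brush (320,140) and screwdriver (352,292) stay put.

```bash
python3 - <<'E'
from h import *
b=cam('top');P=pts(b);g=np.asarray(b['pixels']).astype(int)
sub=lambda u0,u1,v0,v1,z0,z1:(lambda m:(m,P[v0:v1,u0:u1][m],g[v0:v1,u0:u1][m]))((P[v0:v1,u0:u1,2]>z0)&(P[v0:v1,u0:u1,2]<z1))
m,p,c=sub(432,475,190,260,0.03,0.06)
d=p[c.mean(1)<110]; d=d[:, :]; print('handle pts',len(d),d.min(0).round(3),d.max(0).round(3),np.median(d[:,2]))
# bar: outermost in y
print(cv2.minAreaRect(d[:,:2].astype(np.float32)))
m,p,c=sub(205,335,185,330,0.036,0.055); r=cv2.minAreaRect(p[:,:2].astype(np.float32)); print('tote',r,cv2.boxPoints(r).round(3).tolist())
m,p,c=sub(455,500,150,295,0.035,0.06); d=p[c.mean(1)>110]
r=cv2.minAreaRect(d[:,:2].astype(np.float32));print('tray',r,cv2.boxPoints(r).round(3).tolist(),np.median(d[:,2]))
for u,v in[(443,205),(453,248),(452,160),(479,289)]:print(ray(b,u,v,.05).round(4))
m,p,c=sub(480,640,40,330,0.1,0.45);
for z0,z1 in((.1,.18),(.18,.4)):
  m,p,c=sub(480,640,40,330,z0,z1);print('edger',p.min(0).round(3),p.max(0).round(3))
for n,w in(('spray',(240,270,125,162)),('screw',(340,365,260,322)),('brush',(305,335,105,178))):
  m,p,c=sub(*w,.006,.2);print(n,p.min(0).round(3),p.max(0).round(3))
x=cv2.resize(b['pixels'][140:320,420:540],None,fx=4,fy=4,interpolation=cv2.INTER_CUBIC)[:600]
cv2.imwrite('pics/h.png',cv2.resize(b['pixels'][150:300,420:540],None,fx=4,fy=4,interpolation=cv2.INTER_CUBIC))
E
```

```text
handle pts 505 [ 0.454 -0.249  0.03 ] [ 0.632 -0.172  0.058] 0.046238842572751564
((0.5391996502876282, -0.20787495374679565), (0.1793183833360672, 0.060021061450242996), 7.458127498626709)
tote ((0.47160881757736206, 0.26091232895851135), (0.30107128620147705, 0.2508411407470703), 0.34406331181526184) [[0.3199999928474426, 0.38499999046325684], [0.32199999690055847, 0.13500000536441803], [0.6230000257492065, 0.13600000739097595], [0.6209999918937683, 0.3869999945163727]]
tray ((0.5520618557929993, -0.2649880349636078), (0.34147241711616516, 0.0738670825958252), 4.401651859283447) [[0.3790000081062317, -0.2409999966621399], [0.38499999046325684, -0.3149999976158142], [0.7250000238418579, -0.289000004529953], [0.718999981880188, -0.2150000035762787]] 0.046928132814713516
[ 0.5915 -0.1835  0.05  ]
[ 0.482 -0.203  0.05 ]
[ 0.7069 -0.2126  0.05  ]
[ 0.3781 -0.2623  0.05  ]
edger [ 0.334 -0.559  0.1  ] [ 0.984 -0.262  0.18 ]
edger [ 0.338 -0.547  0.18 ] [ 0.902 -0.281  0.38 ]
spray [0.727 0.255 0.006] [0.821 0.328 0.136]
screw [0.307 0.019 0.006] [0.462 0.083 0.032]
brush [0.681 0.081 0.006] [0.866 0.159 0.031]
```

View pics/h.png

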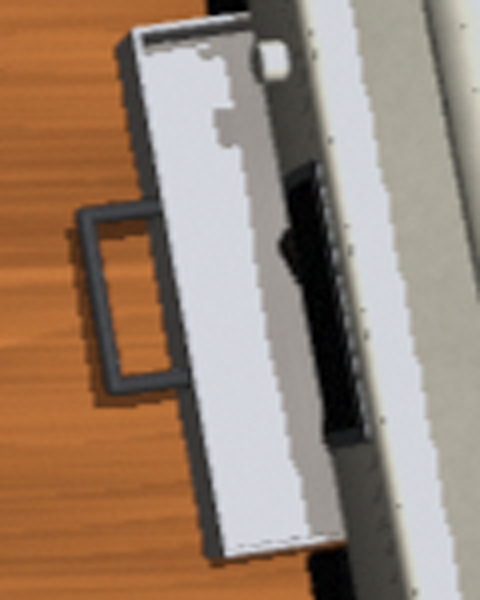

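The crop confirms the bow handle. The bar runs from crop (85,215) to (113,385), which is px (441,204) to (448,246), and the tray front edge from px (452,159) to (472,289), so the slide direction is yawed about 6°. I'll refine this and plan the approach.

```bash
python3 - <<'E'
from h import *
b=cam('top');g=np.asarray(b['pixels']).astype(int);sat=g.max(2)-g.min(2)
L=[]
for v in range(208,244):
    r=[u for u in range(436,458) if sat[v,u]<45 and g[v,u].max()<110]
    r=[u for u in r if u<r[0]+6]
    L.append((v,np.mean(r),len(r)))
L=np.array(L);k=np.polyfit(L[:,0],L[:,1],1);res=L[:,1]-np.polyval(k,L[:,0]);print(L[::5],abs(res).max())
a,c=[ray(b,np.polyval(k,v),v,.047)for v in(204,247)];print(a,c,np.degrees(np.arctan2(a[1]-c[1],a[0]-c[0])))
# front wall edge: first non-wood bright px
W=[]
for v in list(range(164,196))+list(range(256,284)):
    r=[u for u in range(445,490) if sat[v,u]<45]; W.append((v,r[0]))
W=np.array(W);k2=np.polyfit(W[:,0],W[:,1],1);print(abs(W[:,1]-np.polyval(k2,W[:,0])).max())
e,f=[ray(b,np.polyval(k2,v),v,.049)for v in(159,290)];print(e,f,np.degrees(np.arctan2(e[1]-f[1],e[0]-f[0])))
p,r=pose()
for t in((.16,-.24,.2),(.45,-.1,.2),(.54,-.185,.1)): go(t,(0.105,-.9945))
E
```

```text
[[208.  441.5   6. ]
 [213.  442.    5. ]
 [218.  443.    5. ]
 [223.  444.    5. ]
 [228.  445.    5. ]
 [233.  446.    5. ]
 [238.  447.    5. ]
 [243.  447.    5. ]] 0.5258472758473545
[ 0.59475297 -0.17827639  0.047     ] [ 0.48515877 -0.19139454  0.047     ] 6.825689061479224
0.5761090971863041
[ 0.70991768 -0.20396159  0.049     ] [ 0.37615986 -0.24462647  0.049     ] 6.946650070953078
d_cm [  0.21 -30.51 -10.24]
dr [ 0.12  -0.     0.001]
dr [-3.022e+00 -2.000e-03 -0.000e+00]
d_cm [  0.22 -37.69 -41.63]
dr [ 0.12  -0.     0.001]
dr [-3.022e+00 -2.000e-03 -0.000e+00]
d_cm [ 10.21 -27.39 -48.51]
dr [ 0.12  -0.     0.001]
dr [-3.022e+00 -2.000e-03 -0.000e+00]
```

```bash
python3 -m creep '{"delta_pos": [[0,-30,-10],[0,-30,-10],[0,-30,-10],[0,-30,-10],[0,-30,-10],[0,-30,-10],[0,-30,-10]], "dr": [[0,0,0],[0,0,0],[0,0,0],[0,0,0],[0,0,0],[0,0,0],[0,0,0]]}' -0.06 60
python3 -m creep '{"delta_pos": [[0,-7,-31],[0,-7,-31],[0,-7,-31],[0,-7,-31],[0,-7,-31],[0,-7,-31],[0,-7,-31],[0,-7,-31]], "dr": [[0.1,0,0],[0.1,0,0],[0.1,0,0],[0.1,0,0],[0.1,0,0],[0.1,0,0],[0.1,0,0],[0.1,0,0]]}'
python3 - <<'E'
from h import *
print(manip.get_state()['qpos'],manip.get_state()['width'])
go((.54,-.185,.10),(.12,-.993))
w=cam('wrist','w1.png')
E
```

```text
clock: 0.9
position: [0.1582, -0.2405, 0.2017]
ee_rot: [0.079, 0.703, 0.081, -0.703]
contact_force: [0.1, -1.5, -0.2]
width: 0.0402
clock: 1.7
position: [0.4493, -0.1074, 0.2018]
ee_rot: [0.045, 0.706, 0.046, -0.705]
contact_force: [-0.5, 0.2, 0.5]
width: 0.0404
[-3.86202201e-01  1.03633548e-01  1.73015748e+00  9.03812992e-04
  1.30628267e+00  1.05555041e+00] 0.04038171073848592
d_cm [10.2   8.86 -7.98]
dr [ 0.009 -0.002  0.   ]
dr [-3.133e+00 -0.000e+00 -3.000e-03]
```

```bash
python3 -m creep '{"delta_pos": [[3,9,-8],[8,9,-8],[10,9,-8],[10,9,-8]], "dr": [[0,0,0],[0,0,0],[0,0,0],[0,0,0]]}'
python3 - <<'E'
from h import *
go((.54,-.185,.026),(.12,-.993))
w=cam('wrist','w2.png');
E
```

```text
clock: 2.15
position: [0.5342, -0.1896, 0.0981]
ee_rot: [-0.042, -0.704, -0.044, 0.708]
contact_force: [-0.8, -0.2, 0.0]
width: 0.0399
d_cm [ 7.21 -0.37 -0.67]
dr [0.002 0.006 0.003]
dr [-3.139 -0.004  0.009]
```

View pics/w2.png

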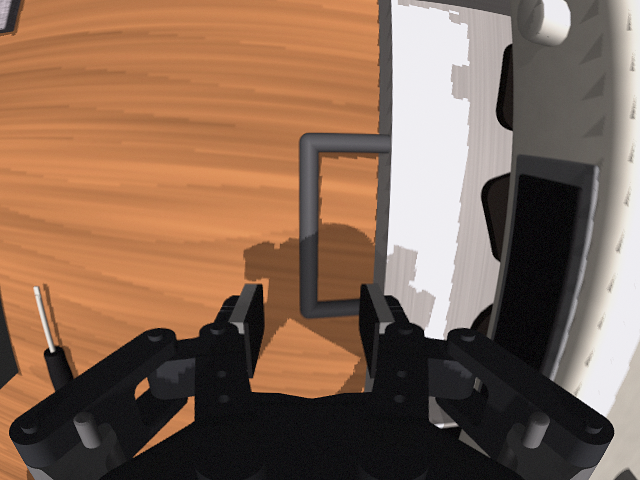

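The wrist view shows the bar (308,140–310) centred between the fingers (262–362), so I'll descend and grip.

```bash
python3 -m creep '{"delta_pos": [[3.5,-0.3,-0.6],[6.5,-0.3,-0.6],[7.2,-0.3,-0.6],[7.2,-0.3,-0.6]], "dr": [[0,0,0],[0,0,0],[0,0,0],[0,0,0]]}'
python3 -m creep '{"delta_pos": [[0,0,0],[0,0,0],[0,0,0],[0,0,0],[0,0,0]], "dr": [[0,0,0],[0,0,0],[0,0,0],[0,0,0],[0,0,0]]}' -1 60
```

```text
clock: 2.6
position: [0.5404, -0.1838, 0.0308]
ee_rot: [-0.044, -0.705, -0.044, 0.706]
contact_force: [0.1, -0.6, -0.1]
width: 0.0403
clock: 3.1
position: [0.5418, -0.1842, 0.0308]
ee_rot: [0.044, 0.706, 0.044, -0.705]
contact_force: [-0.6, -0.0, -0.2]
width: -0.0001
```

```bash
python3 - <<'E'
from h import *
a=cam('scene');w=cam('wrist')
x=cv2.resize(a['pixels'][130:260,140:290],(460,400),interpolation=cv2.INTER_CUBIC);y=cv2.resize(w['pixels'],(340,255))
o=np.zeros((400,800,3),np.uint8);o[:,:460]=x;o[:255,460:]=y;cv2.imwrite('pics/c3.png',o);print(manip.get_state()['width'])
E
```

```text
6.6511159731611454e-06
```

View pics/c3.png

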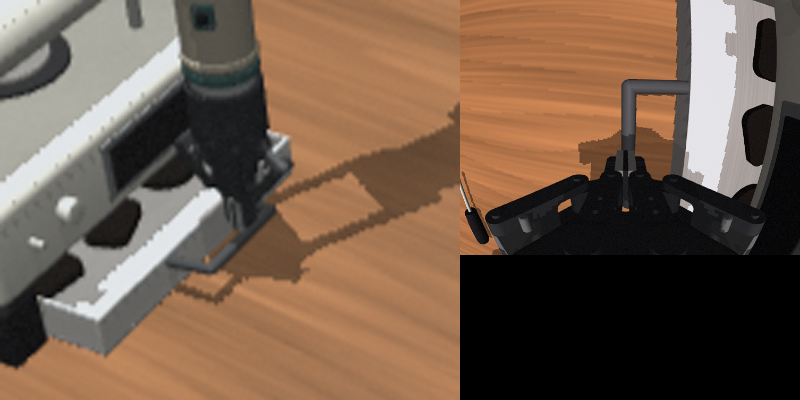

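```bash
python3 - <<'E'
from h import *
a=cam('scene');w=cam('wrist')
x=cv2.resize(a['pixels'][180:230,190:240],(400,400),interpolation=cv2.INTER_CUBIC);y=cv2.resize(w['pixels'][240:400,230:390],(400,400),interpolation=cv2.INTER_CUBIC)
cv2.imwrite('pics/c4.png',np.hstack([x,y]))
E
```

```text
(no output)
```

View pics/c4.png

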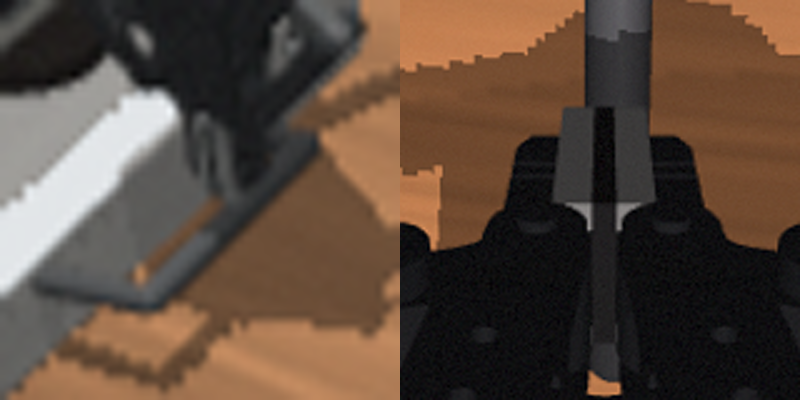

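The view is ambiguous: the pads look closed with the bar (585–650) passing under them. I'll use wrist depth to tell where the bar is.

```bash
cat >> h.py <<'E'
def fpts(im):
    d=np.asarray(im['depth'],float);K=np.asarray(im['intrinsics']);v,u=np.mgrid[:480,:640]
    a=(u-K[0,2])/K[0,0];b=(v-K[1,2])/K[1,1];r=np.hypot(a,b)+1e-12;s=np.tan(np.minimum(r,1.5))/r
    c=np.stack([a*s*d,b*s*d,d],-1)
    Rm=cv2.Rodrigues(np.asarray(im['rvec'],float))[0]
    return (c-np.asarray(im['tvec']).ravel())@Rm
E
python3 - <<'E'
from h import *
w=cam('wrist');P=fpts(w);p,r=pose();print(p)
for v in(200,230,245,255,262,275,283,290,300,310,330):
  for u in(300,306,311,317,322): print(v,u,P[v,u].round(4),end=' ')
  print()
b=cam('top');Q=pts(b)
for v in range(204,250,6): print(v,[tuple(Q[v,u].round(3)) for u in range(440,450,2)])
E
```

```text
[ 0.5415098  -0.18408361  0.03021285]
200 300 [ 0.5731 -0.1732  0.0011] 200 306 [ 0.5812 -0.1762  0.0489] 200 311 [ 0.5814 -0.1783  0.0488] 200 317 [ 0.582  -0.1807  0.0504] 200 322 [ 0.5821 -0.1828  0.0493] 
230 300 [ 5.560e-01 -1.752e-01 -2.000e-04] 230 306 [ 0.5683 -0.1778  0.0485] 230 311 [ 0.5687 -0.1799  0.0492] 230 317 [ 0.5693 -0.1823  0.0502] 230 322 [ 0.5694 -0.1845  0.0495] 
245 300 [ 0.5477 -0.1762  0.001 ] 245 306 [ 0.5617 -0.1786  0.0487] 245 311 [ 0.5623 -0.1807  0.0498] 245 317 [ 0.5631 -0.1831  0.0514] 245 322 [ 0.6056 -0.1754  0.2024] 
255 300 [ 0.542  -0.1769  0.0017] 255 306 [ 0.5572 -0.1791  0.0486] 255 311 [ 0.5581 -0.1812  0.0506] 255 317 [ 0.5584 -0.1837  0.0506] 255 322 [ 0.5587 -0.1859  0.0505] 
262 300 [ 5.372e-01 -1.774e-01 -5.000e-04] 262 306 [ 0.5537 -0.1795  0.0476] 262 311 [ 0.5544 -0.1817  0.0489] 262 317 [ 0.5558 -0.1841  0.0522] 262 322 [ 0.5556 -0.1863  0.0505] 
275 300 [ 5.294e-01 -1.783e-01  2.000e-04] 275 306 [ 0.5479 -0.1802  0.0483] 275 311 [ 0.5489 -0.1824  0.0502] 275 317 [ 0.5493 -0.1849  0.0505] 275 322 [ 0.5497 -0.1871  0.0508] 
283 300 [
[... 2573 characters left out ...]
-0.188), np.float64(0.049)), (np.float64(0.518), np.float64(-0.192), np.float64(0.05))]
240 [(np.float64(0.508), np.float64(-0.183), np.float64(-0.0)), (np.float64(0.508), np.float64(-0.189), np.float64(-0.001)), (np.float64(0.508), np.float64(-0.193), np.float64(0.002)), (np.float64(0.503), np.float64(-0.186), np.float64(0.051)), (np.float64(0.502), np.float64(-0.191), np.float64(0.051))]
246 [(np.float64(0.493), np.float64(-0.184), np.float64(-0.004)), (np.float64(0.493), np.float64(-0.188), np.float64(-0.001)), (np.float64(0.493), np.float64(-0.194), np.float64(-0.004)), (np.float64(0.488), np.float64(-0.187), np.float64(0.045)), (np.float64(0.444), np.float64(-0.075), np.float64(0.506))]
```

```bash
python3 - <<'E'
from h import *
a=cam('scene');w=cam('wrist')
p,r=pose();K=np.asarray(a['intrinsics'])
for z in(.03,.044,.05,.06,.07): print(z,cv2.projectPoints(np.array([[p[0],p[1],z]]),np.asarray(a['rvec'],float),np.asarray(a['tvec'],float),K,None)[0].round(1).ravel())
P=pts(a)
for v in range(196,214,2): print(v,[tuple(P[v,u].round(3).tolist()) for u in range(214,228,2)])
Rm=cv2.Rodrigues(np.asarray(w['rvec'],float))[0];t=np.asarray(w['tvec']).ravel();print('cam',-Rm.T@t,Rm[2],w['intrinsics'])
def fproj(X):
    c=Rm@X+t;th=np.arctan2(np.hypot(c[0],c[1]),c[2]);n=c[:2]/np.hypot(*c[:2]);Kw=np.asarray(w['intrinsics']);return Kw[0,2]+Kw[0,0]*th*n[0],Kw[1,2]+Kw[1,1]*th*n[1]
for z in(.03,.045,.06): print(z,fproj(np.array([.5505,p[1],z])))
print(manip.get_state())
E
```

```text
0.03 [220. 212.]
0.044 [219.6 208.4]
0.05 [219.4 206.9]
0.06 [219.  204.3]
0.07 [218.7 201.7]
196 [(0.547, -0.195, 0.091), (0.549, -0.185, 0.096), (0.547, -0.178, 0.097), (0.543, -0.174, 0.096), (0.528, -0.18, 0.085), (0.49, -0.208, 0.05), (0.486, -0.204, 0.049)]
198 [(0.55, -0.193, 0.086), (0.552, -0.182, 0.092), (0.548, -0.178, 0.091), (0.548, -0.17, 0.094), (0.53, -0.179, 0.079), (0.495, -0.205, 0.047), (0.497, -0.194, 0.052)]
200 [(0.544, -0.201, 0.071), (0.547, -0.189, 0.078), (0.546, -0.182, 0.08), (0.542, -0.177, 0.08), (0.531, -0.179, 0.072), (0.508, -0.193, 0.052), (0.505, -0.188, 0.052)]
202 [(0.5, -0.247, 0.016), (0.553, -0.184, 0.076), (0.552, -0.176, 0.079), (0.55, -0.17, 0.08), (0.524, -0.187, 0.056), (0.511, -0.191, 0.047), (0.467, -0.225, 0.005)]
204 [(0.502, -0.245, 0.011), (0.493, -0.245, 0.005), (0.544, -0.186, 0.062), (0.532, -0.19, 0.053), (0.529, -0.184, 0.053), (0.474, -0.228, -0.001), (0.469, -0.225, -0.002)]
206 [(0.503, -0.246, 0.002), (0.498, -0.241, 0.001), (0.543, -0.188, 0.053), (0.535, -0.187, 0.048), (0.486, -0.227, -0.001), (0.483, -0.221, -0.0), (0.4
[... 927 characters left out ...]
4(280.29751198121363))
{'clock': 3.5, 'qpos': array([-4.49294788e-01,  4.17558810e-01,  1.75674861e+00, -1.06196383e-04,
        9.67476798e-01,  9.96731145e-01]), 'qd': array([-9.44532059e-05,  2.19564151e-04, -1.05445707e-03, -7.22890591e-04,
       -6.91697775e-04, -3.99218404e-05]), 'effort': array([ 3.43856795e-03, -4.46628678e+01, -1.92599827e+01, -4.73752391e-05,
        1.88365048e-03, -2.69374232e-05]), 'position': array([ 0.54150309, -0.1840966 ,  0.03017724]), 'ee_rot': array([-0.04409944, -0.7056557 , -0.04411186,  0.70580409]), 'contact_force': array([ 0.61353543, -0.03051106, -0.22025299]), 'moment': array([-0.01744269, -0.02978799,  0.00746049]), 'width': 6.20252177795419e-05}
```

By wrist and scene depth, the real fingertips sit at z≈0.060 while the reported TCP says 0.030, so the tips end about 30 mm short of the reported TCP and the pads closed above the bar. I'll open, go 30 mm lower in steps, and watch the force.

```bash
python3 -m creep '{"delta_pos": [[0,0,0],[0,0,0],[0,0,0],[1,0,0],[2,0,0],[2,0,0]], "dr": [[0,0,0],[0,0,0],[0,0,0],[0,0,0],[0,0,0],[0,0,0]]}' -0.06 60
python3 -m creep '{"delta_pos": [[0.7,0,0],[1.2,0,0],[1.2,0,0]], "dr": [[0,0,0],[0,0,0],[0,0,0]]}'
python3 -m creep '{"delta_pos": [[0,0,0],[0,0,0],[0,0,0],[0,0,0],[0,0,0]], "dr": [[0,0,0],[0,0,0],[0,0,0],[0,0,0],[0,0,0]]}' -1 60
```

```text
clock: 4.1
position: [0.5399, -0.1834, 0.0082]
ee_rot: [-0.043, -0.704, -0.045, 0.707]
contact_force: [-0.3, 0.1, 0.1]
width: 0.0402
clock: 4.4
position: [0.5409, -0.1838, -0.0026]
ee_rot: [-0.044, -0.705, -0.044, 0.706]
contact_force: [-0.3, -0.6, 0.0]
width: 0.0404
clock: 4.9
position: [0.5419, -0.1846, -0.0013]
ee_rot: [0.044, 0.706, 0.044, -0.705]
contact_force: [1.3, -2.2, 1.7]
width: 0.0097
```

Gripped at width 0.0097, and TCP z ≈ −0.002 without contact confirms the 30 mm offset. Pulling now.

```bash
python3 -m creep '{"delta_pos": [[0,-1,0],[0,-2.5,0],[0,-4.5,0],[0,-6.5,0],[0,-8.5,0],[0,-10.5,0],[0,-12.5,0],[0,-14,0],[0,-15,0],[0,-15.5,0]], "dr": [[0,0,0],[0,0,0],[0,0,0],[0,0,0],[0,0,0],[0,0,0],[0,0,0],[0,0,0],[0,0,0],[0,0,0]]}'
python3 -m creep '{"delta_pos": [[0,-0.3,0],[0,-0.6,0],[0,-0.9,0]], "dr": [[0,0,0],[0,0,0],[0,0,0]]}'
```

```text
clock: 5.9
position: [0.5234, -0.0293, -0.0013]
ee_rot: [0.044, 0.707, 0.044, -0.705]
contact_force: [3.6, -1.8, 1.4]
width: 0.0101
clock: 6.2
position: [0.5225, -0.0219, -0.0013]
ee_rot: [0.044, 0.707, 0.044, -0.705]
contact_force: [4.1, -2.0, 2.3]
width: 0.0101
```

```bash
python3 -m creep '{"delta_pos": [[0,-0.4,0],[0,-0.8,0],[0,-1.2,0]], "dr": [[0,0,0],[0,0,0],[0,0,0]]}'
python3 -m creep '{"delta_pos": [[0,-0.4,0],[0,-0.8,0]], "dr": [[0,0,0],[0,0,0]]}'
```

```text
clock: 6.5
position: [0.5224, -0.021, -0.0013]
ee_rot: [0.055, 0.707, 0.04, -0.704]
contact_force: [4.3, -46.6, -5.0]
width: 0.0098
clock: 6.7
position: [0.5225, -0.0213, -0.0012]
ee_rot: [0.062, 0.706, 0.038, -0.704]
contact_force: [4.6, -73.8, -9.3]
width: 0.01
```

Stop reached: travel about 165 mm with force rising to 74 N. I'll unload, release, lift and look.

```bash
python3 -m creep '{"delta_pos": [[0,1,0],[0,1.8,0],[0,1.8,0]], "dr": [[0,0,0],[0,0,0],[0,0,0]]}'
python3 -m creep '{"delta_pos": [[0,0,0],[0,0,0],[0,0,0],[-4,0,0],[-8,0,0],[-13,0,0],[-16,-2,0],[-16,-6,0],[-16,-6,0]], "dr": [[0,0,0],[0,0,0],[0,0,0],[0,0,0],[0,0,0],[0,0,0],[0,0,0],[0,0,0],[0,0,0]]}' -0.06 20
python3 - <<'E'
from h import *
b=cam('top','top2.png');a=cam('scene');w=cam('wrist');
np.savez('s2.npz',**{n+k:np.asarray(i[k]) for n,i in(('top',b),('scene',a),('wrist',w)) for k in i})
o=np.zeros((600,800,3),np.uint8)
o[:300,:400]=cv2.resize(b['pixels'][140:320,380:620],(400,300),interpolation=cv2.INTER_CUBIC)
o[:300,400:]=cv2.resize(a['pixels'][130:280,80:280],(400,300),interpolation=cv2.INTER_CUBIC)
o[300:,:400]=cv2.resize(w['pixels'],(400,300));cv2.imwrite('pics/c5.png',o)
E
```

```text
clock: 7.0
position: [0.5224, -0.0211, -0.0013]
ee_rot: [0.043, 0.707, 0.043, -0.705]
contact_force: [4.9, -1.3, 3.7]
width: 0.01
clock: 7.9
position: [0.5117, 0.0442, 0.1591]
ee_rot: [-0.044, -0.705, -0.046, 0.706]
contact_force: [0.2, -1.2, -0.3]
width: 0.0401
```

View pics/c5.png

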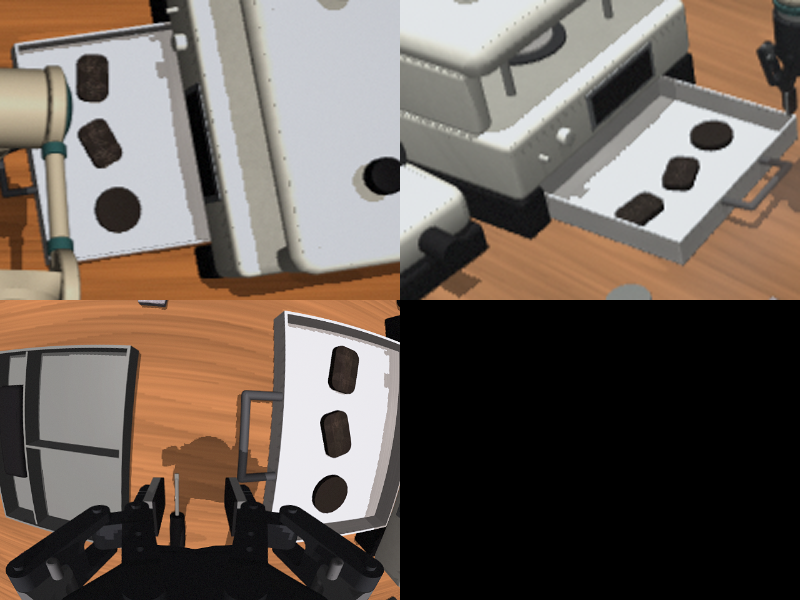

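The tray is fully out. In the top crop the two rounded rectangles are at (93,78) and (100,143) and the round blank is at (118,210). In this view the lenses' long sides run roughly across the slide direction, unlike the description, so I'll go by what I measure. Confirming with contours from the top and wrist cameras.

```bash
cat > lens.py <<'E'
from h import *
def fray(im,u,v,z):
    K=im['intrinsics'];Rm=cv2.Rodrigues(np.asarray(im['rvec'],float))[0];t=np.asarray(im['tvec']).ravel()
    a=(u-K[0,2])/K[0,0];b=(v-K[1,2])/K[1,1];r=np.hypot(a,b);d=Rm.T@np.array([a/r*np.sin(r),b/r*np.sin(r),np.cos(r)]);o=-Rm.T@t
    return o+d*(z-o[2])/d[2]
def find(im,fish,roi,z=.018):
    u0,u1,v0,v1=roi;g=np.asarray(im['pixels'])[v0:v1,u0:u1].max(2);m=(g<105).astype(np.uint8)
    out=[]
    for c in cv2.findContours(m,cv2.RETR_CCOMP,cv2.CHAIN_APPROX_NONE)[0]:
        if not 150<cv2.contourArea(c)<4000: continue
        X=np.array([(fray if fish else ray)(im,p[0]+u0,p[1]+v0,z)[:2] for p in c[:,0]])
        r=cv2.minAreaRect((X*1000).astype(np.float32));b=cv2.boxPoints(r);e=[b[1]-b[0],b[2]-b[1]];L=max(e,key=np.linalg.norm)
        ang=np.degrees(np.arctan2(L[1],L[0]));ang=(ang+90)%180-90
        ctr=c[:,0].mean(0)+[u0,v0]
        print('px',ctr.round(),'xy mm',np.round(r[0],1),'size',np.round(sorted(r[1]),1),'long axis deg',round(float(ang),1))
E
python3 - <<'E'
from lens import *
d=np.load('s2.npz');I=lambda n:{k:d[n+k] for k in('pixels','depth','intrinsics','rvec','tvec')}
find(I('top'),0,(420,500,165,290));find(I('wrist'),1,(460,620,60,350))
w=I('wrist');P=fpts(w);
for u,v in[(548,112),(538,215),(528,315)]:print(P[v,u].round(3))
E
```

```text
px [450. 266.] xy mm [ 439.8 -201.9] size [67.8 67.8] long axis deg -47.2
px [440. 226.] xy mm [ 543.5 -179.9] size [48.9 71.1] long axis deg 27.1
px [435. 186.] xy mm [ 646.  -173.3] size [46.8 71.8] long axis deg -2.8
px [495. 201.] xy mm [ 596.1 -333. ] size [ 37.6 215. ] long axis deg 8.3
px [478. 342.] xy mm [ 408.2 -152.9] size [25.1 62.6] long axis deg -88.4
px [527. 310.] xy mm [ 444.1 -199.4] size [68.3 76.6] long axis deg 57.0
px [608. 322.] xy mm [ 446.5 -345. ] size [ 91.2 102.4] long axis deg -1.4
px [537. 213.] xy mm [ 545.6 -177.3] size [53.8 74.7] long axis deg 27.1
px [549. 112.] xy mm [ 647.6 -170.9] size [54.8 73.5] long axis deg -1.9
px [596.  64.] xy mm [ 718.1 -226.9] size [13.5 77.7] long axis deg -82.8
[ 0.646 -0.168  0.018]
[ 0.545 -0.176  0.019]
[ 0.439 -0.2    0.018]
```

Both cameras agree. There are three candidates: two are 48×72 rounded rectangles at px (435,186) and (440,226), which are the finished lenses, and the disc of about 68 mm at px (450,266) is the blank. The enlarged view above already confirms the shapes. Going to lens A at (0.6455,−0.1725).

```bash
python3 - <<'E'
from h import *
go((.6455,-.1725,.02),(-.0436,-.999))
E
```

```text
d_cm [ 13.73  22.8  -10.57]
dr [ 0.17   0.002 -0.   ]
dr [-2.972e+00  1.000e-03  4.000e-03]
```

```bash
python3 -m creep '{"delta_pos": [[0,22.8,-10.6],[0,22.8,-10.6],[0,22.8,-10.6],[0,22.8,-10.6],[3,22.8,-10.6],[7,22.8,-10.6],[10,22.8,-10.6],[10,22.8,-10.6]], "dr": [[0.1,0,0],[0.17,0,0],[0.17,0,0],[0.17,0,0],[0.17,0,0],[0.17,0,0],[0.17,0,0],[0.17,0,0]]}' 0.55 20
python3 - <<'E'
from h import *
go((.6455,-.1725,-.02),(-.0436,-.999))
w=cam('wrist','w6.png');s=manip.get_state();print(s['width'])
from lens import find
find(w,1,(230,400,150,400))
E
```

```text
clock: 8.85
position: [0.6419, -0.173, 0.0516]
ee_rot: [0.018, -0.702, 0.015, 0.712]
contact_force: [-0.9, -0.2, -0.6]
width: 0.0664
d_cm [ 7.15 -0.04 -0.45]
dr [-0.004  0.013  0.004]
dr [ 3.138  0.006 -0.021]
0.06595473457218305
px [396. 322.] xy mm [ 591.9 -223.4] size [ 5.4 51.2] long axis deg 3.0
```

View pics/w6.png

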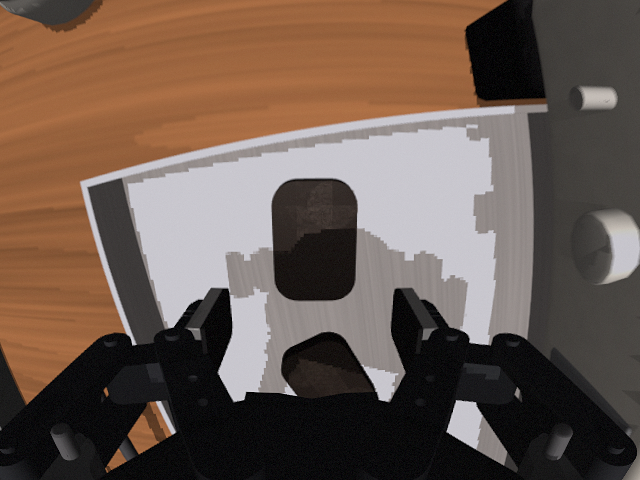

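Lens A (272–357, 180–300) is centred between the fingers (230 and 393) and aligned. Descending, with the last part in small steps.

```bash
python3 -m creep '{"delta_pos": [[3,0,-0.4],[5.5,0,-0.4],[7,0,-0.4],[7,0,-0.4]], "dr": [[0,0,0],[0,0,0],[0,0,0],[0,0,0]]}'
python3 -m creep '{"delta_pos": [[0.3,0,0],[0.6,0,0],[0.6,0,0]], "dr": [[0,0,0],[0,0,0],[0,0,0]]}'
python3 - <<'E'
from h import *
w=cam('wrist');P=fpts(w);p,r=pose();print(p,manip.get_state()['contact_force'])
# lowest finger points: left finger edge region, height in tool axis
for u0,u1 in((180,240),(385,450)):
    Q=P[250:340,u0:u1].reshape(-1,3);Q=Q[(Q[:,0]<p[0]+.016)&(Q[:,0]>p[0]-.02)&(Q[:,2]>.01)];print(np.percentile(Q[:,2],[0,1,5]).round(4) if len(Q) else 0)
cv2.imwrite('pics/w7.png',w['pixels'])
E
```

```text
clock: 9.3
position: [0.65, -0.1727, -0.0124]
ee_rot: [0.016, -0.706, 0.016, 0.708]
contact_force: [-0.3, -0.1, -0.8]
width: 0.066
clock: 9.6
position: [0.6515, -0.1733, -0.0167]
ee_rot: [-0.016, 0.707, -0.016, -0.706]
contact_force: [0.3, -0.5, -0.3]
width: 0.0664
[ 0.65144992 -0.17326774 -0.0167981 ] [ 0.66200242 -0.29111488  0.4430134 ]
[0.019  0.0207 0.0236]
[0.019  0.0206 0.0239]
```

View pics/w7.png

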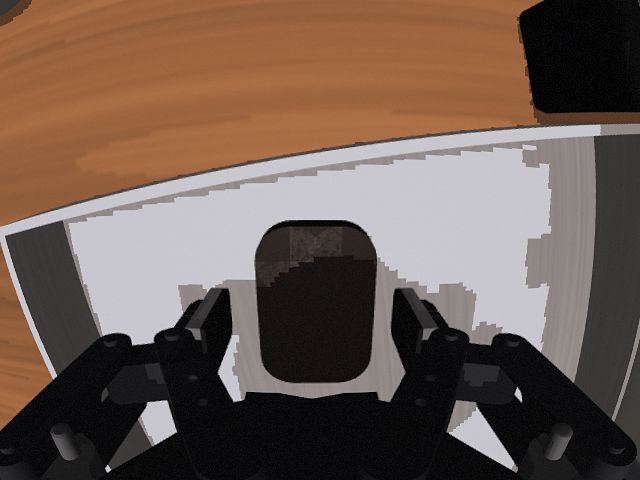

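The fingertips are at z≈0.019 by depth and the floor is at 0.006, so 10–11 mm remain. I'm 6 mm too far in x and will correct that.

```bash
python3 -m creep '{"delta_pos": [[0.4,0,0.5],[0.8,0,0.5],[1.0,0,0.5],[1.0,0,0.5]], "dr": [[0,0,0],[0,0,0],[0,0,0],[0,0,0]]}'
python3 -m creep '{"delta_pos": [[0,0,0],[0,0,0],[0,0,0],[0,0,0],[0,0,0],[0,0,0]], "dr": [[0,0,0],[0,0,0],[0,0,0],[0,0,0],[0,0,0],[0,0,0]]}' -0.2 20
```

```text
clock: 10.05
position: [0.6456, -0.1728, -0.0283]
ee_rot: [0.016, -0.707, 0.016, 0.707]
contact_force: [0.7, -0.2, -0.7]
width: 0.0663
clock: 10.65
position: [0.6474, -0.1732, -0.0255]
ee_rot: [-0.016, 0.708, -0.016, -0.706]
contact_force: [-0.7, -0.2, 8.5]
width: 0.0472
```

Lens gripped at 47 mm. Lifting.

```bash
python3 -m creep '{"delta_pos": [[-1,0,0],[-3,0,0],[-6,0,0],[-10,0,0],[-10,0,0]], "dr": [[0,0,0],[0,0,0],[0,0,0],[0,0,0],[0,0,0]]}'
python3 - <<'E'
from h import *
go((.5456,.222,.075),(-.01,-1.))
E
```

```text
clock: 11.15
position: [0.6503, -0.1744, 0.0789]
ee_rot: [-0.014, 0.711, -0.017, -0.703]
contact_force: [1.2, 0.3, 0.3]
width: 0.0476
d_cm [  0.09 -39.13  12.25]
dr [-0.035 -0.011 -0.004]
dr [ 3.106 -0.006  0.018]
```

```bash
python3 -m creep '{"delta_pos": [[0,-2,0.6],[0,-5,1.6],[0,-9.5,3],[0,-14,4.4],[0,-18.5,5.8],[0,-23,7.2],[0,-27.5,8.6],[0,-32,10],[0,-36,11.4],[0,-39,12.2]], "dr": [[0,0,0],[-0.03,0,0],[-0.03,0,0],[-0.03,0,0],[-0.03,0,0],[-0.03,0,0],[-0.03,0,0],[-0.03,0,0],[-0.03,0,0],[-0.03,0,0]]}'
python3 -m creep '{"delta_pos": [[0,0,0],[0,0,0]], "dr": [[0,0,0],[0,0,0]]}'
python3 - <<'E'
from h import *
go((.5456,.222,-.015),(-.01,-1.));print(manip.get_state()['width'])
b=cam('top');w=cam('wrist')
o=np.zeros((480,800,3),np.uint8);o[:,:430]=cv2.resize(b['pixels'][180:340,200:343],(430,480),interpolation=cv2.INTER_CUBIC);o[:278,430:]=cv2.resize(w['pixels'],(370,278));cv2.imwrite('pics/c8.png',o)
E
```

```text
clock: 12.15
position: [0.538, 0.2251, 0.0709]
ee_rot: [0.005, -0.706, 0.005, 0.709]
contact_force: [0.8, 0.7, -1.2]
width: 0.0473
clock: 12.35
position: [0.5399, 0.2229, 0.0712]
ee_rot: [0.004, -0.706, 0.005, 0.708]
contact_force: [-0.3, -0.9, -0.7]
width: 0.0475
d_cm [ 8.61  0.07 -0.59]
dr [-0.003  0.003 -0.001]
dr [ 3.139e+00 -2.000e-03 -4.000e-03]
0.047479486991824485
```

View pics/c8.png

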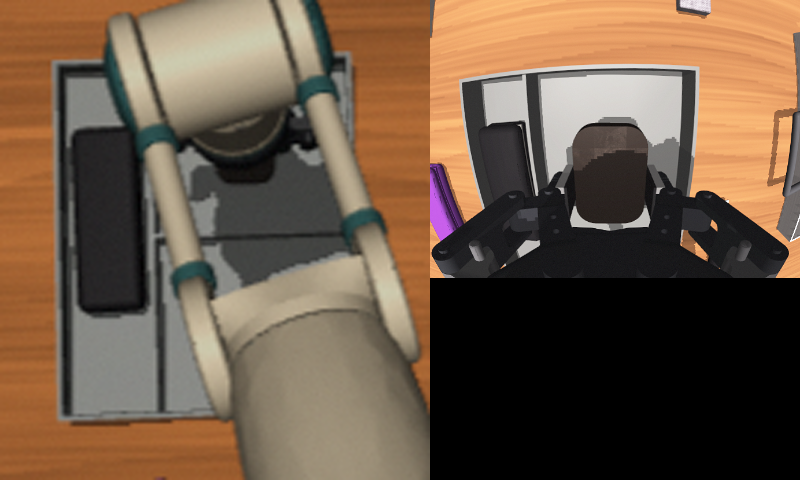

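The lens (610,170 in the wrist inset) is held over the far pocket, clear of the walls and the case. Lowering.

```bash
python3 -m creep '{"delta_pos": [[3,0,-0.5],[6,0,-0.5],[8.2,0,-0.5],[8.8,0,-0.5],[8.8,0,-0.5]], "dr": [[0,0,0],[0,0,0],[0,0,0],[0,0,0],[0,0,0]]}'
python3 -m creep '{"delta_pos": [[0.3,0,0],[0.6,0,0],[0.8,0,0],[0.8,0,0]], "dr": [[0,0,0],[0,0,0],[0,0,0],[0,0,0]]}'
```

```text
clock: 12.95
position: [0.5462, 0.2209, -0.0167]
ee_rot: [0.006, -0.706, 0.006, 0.708]
contact_force: [0.6, -0.1, -0.5]
width: 0.0475
clock: 13.35
position: [0.5468, 0.2222, -0.0234]
ee_rot: [-0.005, 0.707, -0.005, -0.707]
contact_force: [0.0, 0.2, 0.2]
width: 0.0474
```

```bash
python3 -m creep '{"delta_pos": [[0.15,0,0],[0.3,0,0],[0.3,0,0]], "dr": [[0,0,0],[0,0,0],[0,0,0]]}'
python3 -m creep '{"delta_pos": [[0.15,0,0],[0.2,0,0],[0.2,0,0]], "dr": [[0,0,0],[0,0,0],[0,0,0]]}'
```

```text
clock: 13.65
position: [0.5466, 0.2222, -0.0269]
ee_rot: [0.005, -0.707, 0.005, 0.707]
contact_force: [-0.0, -0.8, -0.6]
width: 0.0476
clock: 13.95
position: [0.5469, 0.2223, -0.0275]
ee_rot: [-0.005, 0.707, -0.005, -0.707]
contact_force: [-2.2, -1.4, 8.1]
width: 0.0474
```

Floor contact at 8 N. Releasing and rising.

```bash
python3 -m creep '{"delta_pos": [[0,0,0],[0,0,0],[0,0,0],[-1,0,0],[-4,0,0],[-8,0,0],[-12,0,0],[-12,0,0]], "dr": [[0,0,0],[0,0,0],[0,0,0],[0,0,0],[0,0,0],[0,0,0],[0,0,0],[0,0,0]]}' 0.55 20
python3 - <<'E'
from lens import *
go((.544,-.179,.05),(.4555,-.89))
w=cam('wrist','w9.png');P=fpts(w);g=w['pixels'].max(2)
find(w,1,(250,380,120,400),.016)
# lens height
m=(g<75);m[:, :270]=0;m[:,360:]=0;m[:150]=0;m[290:]=0;Q=P[m];print(np.percentile(Q[:,2],[5,25,50,75,95]).round(4))
E
```

```text
clock: 14.75
position: [0.5513, 0.2235, 0.0979]
ee_rot: [-0.007, 0.711, -0.004, -0.703]
contact_force: [0.3, -0.1, 0.1]
width: 0.0661
d_cm [ 4.65 40.27  0.18]
dr [-0.488 -0.013  0.   ]
dr [2.653e+00 1.000e-03 1.800e-02]
px [318. 215.] xy mm [566.2 219.1] size [14.7 16.3] long axis deg -0.7
[0.0154 0.0161 0.0166 0.017  0.0177]
```

Lens A lies flat in the far pocket: its top is at 0.0165, against 0.016 expected. Now lens B.

```bash
python3 -m creep '{"delta_pos": [[0,5,0],[0,10,0],[0,15,0],[0,20,0],[0,25,0],[0,30,0],[0,35,0.1],[0,38,0.2],[1,40,0.2],[3,40.2,0.2]], "dr": [[-0.1,0,0],[-0.2,0,0],[-0.3,0,0],[-0.4,0,0],[-0.488,0,0],[-0.488,0,0],[-0.488,0,0],[-0.488,0,0],[-0.488,0,0],[-0.488,0,0]]}'
python3 -m creep '{"delta_pos": [[2,0,0],[2,0,0]], "dr": [[0,0,0],[0,0,0]]}'
python3 - <<'E'
from lens import *
w=cam('wrist','w10.png')
find(w,1,(220,420,100,330),.018)
go((.544,-.179,-.017),(.4555,-.89))
E
```

```text
clock: 15.8
position: [0.5391, -0.1831, 0.0611]
ee_rot: [0.165, 0.688, 0.164, -0.687]
contact_force: [0.0, 0.2, 0.0]
width: 0.0669
clock: 16.0
position: [0.5352, -0.1786, 0.0377]
ee_rot: [-0.163, -0.685, -0.167, 0.69]
contact_force: [-0.9, 0.7, -0.5]
width: 0.0661
px [405. 310.] xy mm [ 534.2 -240.2] size [17.9 27.6] long axis deg 28.0
px [225. 309.] xy mm [ 486.  -146.5] size [ 7.4 27.6] long axis deg 21.6
d_cm [ 5.62  0.37 -0.68]
dr [-0.001  0.003  0.004]
dr [ 3.141  0.007 -0.005]
```

```bash
python3 - <<'E'
from lens import *
g=cv2.imread('pics/w10.png').max(2)
for v in range(160,400,20):
    m=np.r_[0,(g[v]<80).astype(int),0];d=np.diff(m);a=np.where(d==1)[0];b=np.where(d==-1)[0]
    print(v,[(int(x),int(y)) for x,y in zip(a,b) if y-x>8 and 150<x<480])
E
```

```text
160 []
180 [(305, 335)]
200 [(284, 371)]
220 [(282, 372)]
240 [(282, 371)]
260 [(282, 370)]
280 [(283, 369)]
300 [(197, 230), (288, 363), (393, 427)]
320 [(179, 232), (392, 445)]
340 [(154, 230), (393, 469)]
360 [(243, 321), (401, 640)]
380 [(232, 334), (401, 640)]
```

Lens B spans columns 282–371, aligned but about 5 mm off centre. I'll shift and descend.

```bash
python3 -m creep '{"delta_pos": [[0,0.4,-0.2],[0,0.4,-0.2],[3,0.4,-0.2],[4.5,0.4,-0.2],[4.5,0.4,-0.2],[4.5,0.4,-0.2]], "dr": [[0,0,0],[0,0,0],[0,0,0],[0,0,0],[0,0,0],[0,0,0]]}'
python3 - <<'E'
from lens import *
w=cam('wrist','w11.png');g=w['pixels'].max(2)
for v in range(200,400,20):
    m=np.r_[0,(g[v]<80).astype(int),0];d=np.diff(m);a=np.where(d==1)[0];b=np.where(d==-1)[0]
    print(v,[(int(x),int(y)) for x,y in zip(a,b) if y-x>8 and 150<x<480])
print(pose()[0]);go((.544,-.179,-.028),(.4555,-.89))
E
```

```text
clock: 16.65
position: [0.5429, -0.1825, -0.0029]
ee_rot: [0.166, 0.688, 0.165, -0.687]
contact_force: [1.3, 0.4, 1.0]
width: 0.0661
200 []
220 [(263, 365)]
240 [(258, 370)]
260 [(259, 369)]
280 [(259, 369)]
300 [(196, 230), (260, 368), (393, 427)]
320 [(179, 232), (261, 366), (391, 445)]
340 [(154, 230), (264, 362), (393, 469)]
360 [(401, 605)]
380 [(401, 593)]
[ 0.54332647 -0.18276485 -0.0024859 ]
d_cm [ 2.55 -0.31 -0.23]
dr [ 0.    -0.001 -0.002]
dr [-3.141e+00  3.000e-03 -2.000e-03]
```

Now centred: the lens spans 259–369 between fingers at 230 and 393. Going down and gripping.

```bash
python3 -m creep '{"delta_pos": [[1,-0.1,-0.1],[2,-0.1,-0.1],[2.5,-0.1,-0.1],[2.5,-0.1,-0.1]], "dr": [[0,0,0],[0,0,0],[0,0,0],[0,0,0]]}'
python3 -m creep '{"delta_pos": [[0,0,0],[0,0,0],[0,0,0],[0,0,0],[0,0,0],[0,0,0]], "dr": [[0,0,0],[0,0,0],[0,0,0],[0,0,0],[0,0,0],[0,0,0]]}' -0.2 20
python3 -m creep '{"delta_pos": [[-1,0,0],[-3,0,0],[-6,0,0],[-10,0,0],[-10,0,0],[-10,0,0]], "dr": [[0,0,0],[0,0,0],[0,0,0],[0,0,0],[0,0,0],[0,0,0]]}'
python3 - <<'E'
from h import *
go((.3976,.222,.075),(-.01,-1.));print(manip.get_state()['qpos'].round(2))
E
```

```text
clock: 17.1
position: [0.5423, -0.1809, -0.0293]
ee_rot: [-0.165, -0.687, -0.166, 0.688]
contact_force: [0.4, -0.1, 0.6]
width: 0.0662
clock: 17.7
position: [0.5423, -0.1817, -0.0257]
ee_rot: [-0.166, -0.687, -0.165, 0.687]
contact_force: [-5.9, 0.7, 22.3]
width: 0.0475
clock: 18.3
position: [0.5432, -0.1813, 0.0721]
ee_rot: [0.166, 0.688, 0.165, -0.687]
contact_force: [-0.7, -0.1, -0.2]
width: 0.0471
d_cm [ -0.36 -42.53  -5.4 ]
dr [ 0.483 -0.002 -0.001]
dr [-2.659e+00  2.000e-03 -2.000e-03]
[-0.44  0.37  1.71 -0.    1.06  0.65]
```

```bash
python3 -m creep '{"delta_pos": [[-0.3,-2,-0.2],[-0.3,-6,-0.7],[-0.3,-10.5,-1.3],[-0.3,-15,-1.9],[-0.3,-19.5,-2.5],[-0.3,-24,-3.1],[-0.3,-28.5,-3.6],[-0.3,-33,-4.2],[-0.3,-38,-4.8],[-0.3,-42.5,-5.4]], "dr": [[0,0,0],[0.1,0,0],[0.2,0,0],[0.3,0,0],[0.4,0,0],[0.483,0,0],[0.483,0,0],[0.483,0,0],[0.483,0,0],[0.483,0,0]]}'
python3 -m creep '{"delta_pos": [[0,0,0],[0,0,0],[0,0,0]], "dr": [[0,0,0],[0,0,0],[0,0,0]]}'
python3 - <<'E'
from h import *
go((.3976,.222,-.015),(-.01,-1.));print(manip.get_state()['width'])
E
```

```text
clock: 19.3
position: [0.3933, 0.2235, 0.0729]
ee_rot: [0.003, -0.706, 0.004, 0.709]
contact_force: [1.0, -0.6, -0.7]
width: 0.0474
clock: 19.6
position: [0.3961, 0.2212, 0.0734]
ee_rot: [0.003, -0.706, 0.004, 0.708]
contact_force: [-0.6, 1.2, -0.6]
width: 0.0472
d_cm [ 8.84 -0.1  -0.16]
dr [-0.     0.002 -0.001]
dr [ 3.141e+00 -2.000e-03 -3.000e-03]
0.04722647046726923
```

```bash
python3 -m creep '{"delta_pos": [[3,0,-0.1],[6,0,-0.1],[8.4,0,-0.1],[9.3,0,-0.1],[9.3,0,-0.1],[9.3,0,-0.1]], "dr": [[0,0,0],[0,0,0],[0,0,0],[0,0,0],[0,0,0],[0,0,0]]}'
python3 -m creep '{"delta_pos": [[0.2,0,0],[0.4,0,0],[0.5,0,0],[0.5,0,0]], "dr": [[0,0,0],[0,0,0],[0,0,0],[0,0,0]]}'
```

```text
clock: 20.2
position: [0.399, 0.2215, -0.0182]
ee_rot: [-0.004, 0.707, -0.004, -0.707]
contact_force: [-0.5, -0.9, -0.1]
width: 0.0478
clock: 20.6
position: [0.3982, 0.222, -0.0235]
ee_rot: [-0.004, 0.707, -0.004, -0.707]
contact_force: [0.0, -0.1, -0.7]
width: 0.0473
```

```bash
python3 -m creep '{"delta_pos": [[0.1,0,0],[0.2,0,0],[0.2,0,0]], "dr": [[0,0,0],[0,0,0],[0,0,0]]}'
```

```text
clock: 20.9
position: [0.3981, 0.2219, -0.0259]
ee_rot: [0.004, -0.707, 0.004, 0.707]
contact_force: [-0.5, -0.3, -0.5]
width: 0.0474
```

```bash
python3 -m creep '{"delta_pos": [[0.15,0,0],[0.25,0,0],[0.25,0,0]], "dr": [[0,0,0],[0,0,0],[0,0,0]]}'
```

```text
clock: 21.2
position: [0.3983, 0.222, -0.0275]
ee_rot: [-0.004, 0.707, -0.004, -0.707]
contact_force: [-1.6, -0.7, 8.4]
width: 0.0471
```

```bash
python3 -m creep '{"delta_pos": [[0,0,0],[0,0,0],[0,0,0],[-1,0,0],[-4,0,0],[-8,0,0],[-12,0,0],[-12,0,0]], "dr": [[0,0,0],[0,0,0],[0,0,0],[0,0,0],[0,0,0],[0,0,0],[0,0,0],[0,0,0]]}' 0.55 20
python3 - <<'E'
from lens import *
w=cam('wrist','w12.png');P=fpts(w);g=w['pixels'].max(2)
m=(g<75);m[:, :270]=0;m[:,360:]=0;m[:150]=0;m[290:]=0;Q=P[m];print(np.percentile(Q[:,2],[5,50,95]).round(4))
go((.5225,-.0211,.07),(.12,-.993))
E
```

```text
clock: 22.0
position: [0.4024, 0.2235, 0.0973]
ee_rot: [-0.005, 0.711, -0.002, -0.703]
contact_force: [-0.1, 1.3, 1.1]
width: 0.0664
[0.0154 0.0166 0.0176]
d_cm [  2.51  24.27 -12.43]
dr [-0.13  -0.007  0.002]
dr [3.011e+00 3.000e-03 1.100e-02]
```

Lens B is also flat on the floor (top at 0.0166). Back to the handle.

```bash
python3 -m creep '{"delta_pos": [[0,5,-2.5],[0,10,-5],[0,15,-7.5],[0,20,-10],[0,24.2,-12.2],[2,24.2,-12.4],[2.4,24.2,-12.4],[2.4,24.2,-12.4]], "dr": [[-0.1,0,0],[-0.13,0,0],[-0.13,0,0],[-0.13,0,0],[-0.13,0,0],[-0.13,0,0],[-0.13,0,0],[-0.13,0,0]]}' -0.06 60
python3 - <<'E'
from h import *
go((.5225,-.0211,-.001),(.12,-.993))
b=cam('top');w=cam('wrist','w13.png');P=fpts(w)
# bar points
Q=P[150:300,240:400].reshape(-1,3);Q=Q[(Q[:,2]>.046)&(Q[:,2]<.056)];Q=Q[Q[:,1]>-.045];print(len(Q),np.median(Q,0).round(4),np.percentile(Q[:,1],[5,95]).round(4))
E
```

```text
clock: 22.85
position: [0.5174, -0.021, 0.0659]
ee_rot: [-0.041, -0.704, -0.042, 0.708]
contact_force: [-0.9, 0.3, 0.9]
width: 0.04
d_cm [ 6.68  0.08 -0.54]
dr [-0.002  0.005  0.002]
dr [ 3.14e+00  3.00e-03 -8.00e-03]
3544 [ 0.5458 -0.0232  0.0495] [-0.0337 -0.0158]
```

```bash
python3 -m creep '{"delta_pos": [[3,0.1,-0.5],[5.5,0.1,-0.5],[6.7,0.1,-0.5],[6.7,0.1,-0.5]], "dr": [[0,0,0],[0,0,0],[0,0,0],[0,0,0]]}'
python3 -m creep '{"delta_pos": [[0,0,0],[0,0,0],[0,0,0],[0,0,0],[0,0,0]], "dr": [[0,0,0],[0,0,0],[0,0,0],[0,0,0],[0,0,0]]}' -1 60
```

```text
clock: 23.35
position: [0.523, -0.0205, -0.0002]
ee_rot: [-0.043, -0.705, -0.043, 0.707]
contact_force: [-0.3, 0.3, -0.8]
width: 0.0401
clock: 23.85
position: [0.5258, -0.0219, 0.0022]
ee_rot: [0.042, 0.707, 0.042, -0.705]
contact_force: [-0.6, 0.5, 6.5]
width: 0.0095
```

```bash
python3 -m creep '{"delta_pos": [[0,1,0],[0,2.5,0],[0,4.5,0],[0,6.5,0],[0,8.5,0],[0,10.5,0],[0,12.5,0],[0,14.5,0],[0,16,0],[0,17,0]], "dr": [[0,0,0],[0,0,0],[0,0,0],[0,0,0],[0,0,0],[0,0,0],[0,0,0],[0,0,0],[0,0,0],[0,0,0]]}'
python3 -m creep '{"delta_pos": [[0,0.3,0],[0,0.6,0],[0,0.9,0],[0,0.9,0]], "dr": [[0,0,0],[0,0,0],[0,0,0],[0,0,0]]}'
```

```text
clock: 24.85
position: [0.546, -0.1914, 0.0022]
ee_rot: [0.042, 0.707, 0.042, -0.705]
contact_force: [-0.2, 2.7, 6.6]
width: 0.0098
clock: 25.25
position: [0.5469, -0.199, 0.0022]
ee_rot: [0.042, 0.707, 0.042, -0.705]
contact_force: [0.1, 2.5, 6.0]
width: 0.0094
```

```bash
python3 -m creep '{"delta_pos": [[0,0.3,0],[0,0.6,0],[0,0.9,0],[0,0.9,0]], "dr": [[0,0,0],[0,0,0],[0,0,0],[0,0,0]]}'
```

```text
clock: 25.65
position: [0.5467, -0.1987, 0.0022]
ee_rot: [0.035, 0.706, 0.046, -0.706]
contact_force: [1.9, 24.5, 13.5]
width: 0.0098
```

Home stop reached: 24 N with no further motion and 178 mm of travel. Unloading, releasing and retreating.

```bash
python3 -m creep '{"delta_pos": [[0,-0.4,0],[0,-0.8,0],[0,-0.8,0]], "dr": [[0,0,0],[0,0,0],[0,0,0]]}'
python3 -m creep '{"delta_pos": [[0,0,0],[0,0,0],[0,0,0],[-4,0,0],[-8,0,0],[-13,0,0],[-17,-4,0],[-20,-8,8],[-20,-8,16],[-20,-8,22]], "dr": [[0,0,0],[0,0,0],[0,0,0],[0,0,0],[0,0,0],[0,0,0],[0,0,0],[0,0,0],[0,0,0],[0,0,0]]}' -0.06
python3 -m creep '{"delta_pos": [[0,0,0],[0,0,0],[0,0,0]], "dr": [[0,0,0],[0,0,0],[0,0,0]]}'
python3 - <<'E'
from h import *
b=cam('top');g=np.asarray(b['pixels']).astype(int);sat=g.max(2)-g.min(2);P=pts(b)
L=[]
for v in range(208,244):
    r=[u for u in range(436,465) if sat[v,u]<45 and g[v,u].max()<110]
    if r: r=[u for u in r if u<r[0]+6];L.append((v,np.mean(r)))
L=np.array(L);k=np.polyfit(L[:,0],L[:,1],1);a,c=[ray(b,np.polyval(k,v),v,.047)for v in(204,247)];print('bar',a,c)
m=P[185:330,205:335];m=m[(m[...,2]>.036)&(m[...,2]<.055)];print('tote',cv2.minAreaRect(m[:,:2].astype(np.float32)))
a=cam('scene');o=np.zeros((600,800,3),np.uint8)
o[:300,:400]=cv2.resize(b['pixels'][140:320,380:620],(400,300));o[:300,400:]=cv2.resize(a['pixels'][130:280,80:280],(400,300));o[300:,:400]=cv2.resize(b['pixels'][100:340,150:470],(400,300));o[300:,400:]=cv2.resize(a['pixels'][180:330,250:450],(400,300));cv2.imwrite('pics/fin.png',o)
E
```

```text
clock: 25.95
position: [0.5469, -0.199, 0.0022]
ee_rot: [0.042, 0.706, 0.043, -0.705]
contact_force: [-0.3, 4.3, 7.0]
width: 0.0093
clock: 26.95
position: [0.3984, -0.1451, 0.1953]
ee_rot: [0.043, 0.706, 0.043, -0.705]
contact_force: [-0.7, -1.1, 0.8]
width: 0.0402
clock: 27.25
position: [0.4007, -0.1462, 0.1947]
ee_rot: [0.042, 0.706, 0.042, -0.705]
contact_force: [-0.4, -0.2, 0.2]
width: 0.0401
bar [ 0.59442962 -0.19132751  0.047     ] [ 0.48481118 -0.20473283  0.047     ]
tote ((0.47170013189315796, 0.26100534200668335), (0.3012273907661438, 0.25098103284835815), 0.36023810505867004)
```

View pics/fin.png

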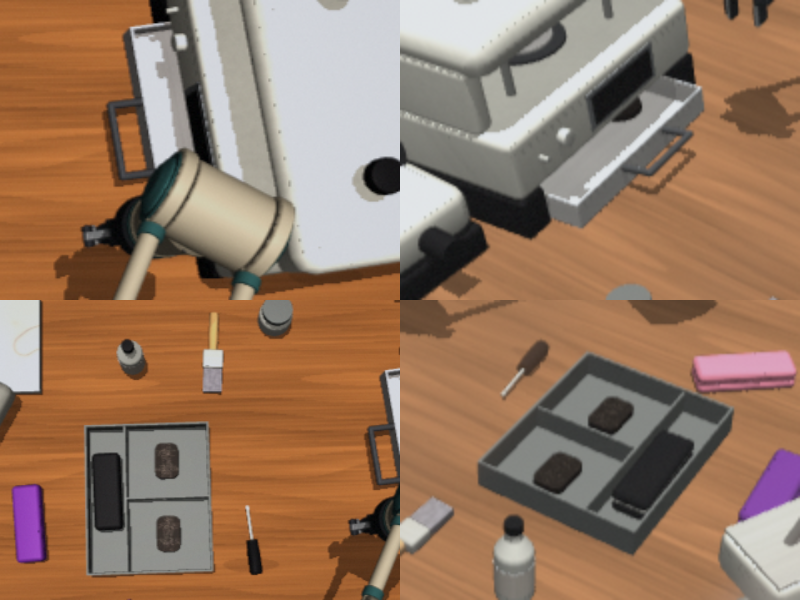

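The final view shows one lens flat in each pocket, (167,460) and (168,533). The case is in its slot, the tote hasn't moved, the tray is home with the blank in it, and the bench items are untouched. Handing in.

```bash
python3 -c "
from rig import manip
print(manip.get_state()['contact_force'],manip.sign_off())"
```

```text
the job is handed in; nothing more can be done
[-0.08201292 -0.12749757 -0.54379021] None
```

I pulled the tray out to its stop, set one finished lens flat in each open pocket of the tote, pushed the tray home and handed in at about 27 s on the robot's clock.

**Last checks:**
- **Lenses:** both tops read 16.5 mm above the table, against 16 mm expected, so they lie flat on the pocket floors. I held them at the 20 N setting and lowered them to about 8 N of floor contact before letting go.
- **Tray:** it reached the home stop at about 24 N with no further motion. By arm readings the total travel was about 179 mm of 180. By camera the handle bar ended 13 mm further in than it began, where the arm readings gave 14.5 mm.
- **Everything else:** the tote is within a fraction of a millimetre of where it started, and the case is still in its slot. The blank stayed in the tray, the spray, screwdriver and brush look undisturbed, and the robot is touching nothing.

**What failed or disagreed:**
- **First grip missed:** the fingers closed above the handle without moving the tray. The real fingertips end about 30–36 mm short of the reported TCP, so I measured them with the wrist camera and went lower.
- **Lens direction:** the lenses lay with their length roughly across the slide direction, not along it as described. I went by the camera measurement.
- **Forces:** the wrist force reached about 74 N at the tray's outer stop, and about 22 N while closing on the second lens, probably from the fingertips touching the tray floor.

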